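Weigh a glazed hanging planter on a sprung hand scale

ROBOT

A 6-joint arm with a two-finger parallel gripper is mounted at the origin on the work surface. World frame = base frame: x ahead of the robot, y to its left, z up, the work surface at z = 0. Lengths are in m, angles in degrees, forces in N, time in s.
With the tool pointing down it reaches from about 0.25 to 0.725 m from the base axis. Payload 9.7 kg.
Tool frame: the origin (TCP) lies between the finger pads; the fingertips stand 19 mm ahead of it and the grasp point (between the pads) is the TCP; z points along the fingers, y is the line along which they close (so a half turn about z gives the same grasp; the last joint's range is limited). The gripper opens to 85 mm and grips with 20 to 120 N. Pads are 22 mm wide; open, the fingers measure 114 mm over their backs; the gripper's body (76 mm by 85 mm) begins 54 mm behind the grasp point. The pads swing forward as they close: fully open they stand 13 mm farther back than shut.
Start: joints at [65.489, 4.979, 10.078, 95.1, 0, 90], TCP at [0.228, 0.5, 0.25] pointing down, gripper open.
Joint ranges: [-179.16, 179.16], [-48.56, 103.87], [-65.8, 70.77], [-126.05, 130.52], [-82.76, 87.17], [-180, 180]. Speed limits (degrees/s): [127.2, 127.2, 147.25, 180, 180, 180].

INTERFACE

Orientations are given as [roll, pitch, yaw] about the fixed x, y, z axes, in that order (R = Rz(yaw) Ry(pitch) Rx(roll)).
In Python, from workcell import telemetry, camera, calibration, workorder gives the robot as it stands.
- The arm moves only by the tool play_rows, never from a script. Its argument "increments" is a list of rows, each a list of 3 entries, a list of its own where there are three numbers: the shift along the tool's x, y, z in mm, then the turn, a rotation vector about the tool's x, y, z in degrees, then the closure, from 0 (fully open) to 1 (shut). In form: [[[x, y, z], [ax, ay, az], jaw], ...]. A call has 1 to 20 rows; each row is the pose to reach, as a shift and turn from the pose commanded when the call began, along the tool's axes at that moment; what a row does not reach only later rows make up. A row lasts 1/10 s, in which the tool goes at most 50 mm and 8.59 degrees, less where a joint would pass 70% of its speed; a pose out of reach is approached as far as the arm can. A call with a gripper value outside its range is refused whole. The fingers move at their own pace and stop on an object; "grip_force" is the grip in N (left out, the last holds). Time passes only in rows, so rows that repeat a pose let the fingers close. It gives the time, the measured TCP pose, the force, the opening and the grip force at its end, in the units of the state.
- telemetry.get_obs(): the state, without advancing time (a new reading comes with each control period).
- camera(name): name is "side" or "top" or "wrist"; returns (picture, depth): 384x512x3 uint8, red, green, blue; 384x512 float32, m along the optical axis (not along the pixel's ray), 0 where there is no reading.
- calibration(name): a dict with "vertical_fov" (degrees; the focal length in pixels is half the picture's height over the tangent of half this angle, whatever the lens; pixels are square), "cx", "cy" (the principal point, pixels), "k1" (the pictures are not rectified: a ray, as slopes to the right and down, at radius r is drawn at 1 + k1 r^2 times it, then the intrinsics apply), "rvec" (rotation vector, rad) and "tvec" (3), from world to camera coordinates, as OpenCV has them; the wrist camera has in their place "hand_eye" (4x4, takes a point from camera to tool coordinates, whose origin is the TCP and whose axes are the flange's). Camera axes: x right, y down, z forward; pixel columns grow to the right and rows downward; lengths in m; the calibration is good to about 2 mm. A picture is of the moment at which its call begins: read the wrist's pose just before it. calibration takes no time and is no camera call.
- workorder.job_done(): hands the job in; it is judged then, once.
The state is a dict: "time": time; "q": joint angles; "qd": joint speeds; "joint_efforts": joint torques, N m; "ee_pos": TCP position; "tcp_rot": TCP orientation; "wrist_force": force on the tool from outside, world axes, zero at the start; "torque": the same for the moment, N m; "opening": finger opening in m; "grasp_force": force on a finger pad.
Only numpy, scipy, OpenCV 4.12 (cv2) and the standard library are available. Lean on these libraries where they do the work, as an engineer would, in place of code of your own. Each camera call takes 0.05 s, during which the arm holds its last target. There are 200 camera calls.

TASK

Take the hand scale from its stand, hook it under the wire bail of the hanging planter, pull up until the red pointer stands in the yellow zone while the planter still stands on the table, and pause there for a second. Then lift slowly until the planter hangs clear of the table by about a centimetre (never more than 3 cm), hold it still for two seconds, and lower it gently upright to where it stood. Unhook the scale, hang it back on its stand and let go; lift the planter only by the scale, never jerk or press hard on it, and leave the other pots and the tape roll alone.

Things in the scene. Friction and masses are not known exactly. Their poses are not given: they have to be found in the camera images.
- reading (a joint): Extension of the scale's spring, in m: 0 unloaded, grows as the hook is pulled down out of the case, stop at 0.060. About 160 N/m (1 mm per 0.16 N, some 6 mm per 100 g; the first 0.3 N give no extension), lightly damped. The yellow zone on the panel is 8 to 18 mm (0.008 to 0.018).
- scale: Loose hand scale, 180 g. Black grip bar on top, 100 (x) x 22 (y) x 28 mm high, gripped from above across y at mid-length; orange case below, 44 (x) x 20 (y) x 70 mm; under it a sprung wire hook. Origin: centre of the bar's underside, z up (bar z 0 to 28, case 0 to -70 mm). White panels on the case's y faces show a red pointer, which moves down with the hook, and a yellow zone.
- hook_seat (a point): Where a 5 mm wire's centre lies when hanging in the hook's bend; moves with the hook; unloaded, 115 mm below the scale's origin. The hook is a J of 5 mm steel wire in the scale's x-z plane, mouth up, 22 mm wide, free tip on the +x side. Measured from here, back of the J at x = -13 mm (wire centre), lowest point at z = -7.5 mm.
- hook_tip (a point): Top of the hook's free tip; unloaded it lies at x = +15, z = -101 mm in the scale's frame. A 5 mm wire enters the mouth sideways over this tip, from the scale's +x side, with its centre at z = -98 to -92 mm in the scale's frame (-94 is best; above -88 mm the shank slants to the middle); then lift, and it drops into the bend. It leaves the same way.
- planter: Loose empty terracotta-coloured hanging pot, 100 mm across, 65 mm high, mass unknown, 0.4 to 0.8 kg. Origin: centre of its underside, z up. A stiff 5 mm steel wire bail, fixed to the pot, arches over it in the pot's y-z plane from the rim (y = +-48 mm) to z = 110 mm: at the top the wire runs along the pot's y, so the hook enters along the pot's x, either way.
- bail_top (a point): Centre of the wire at the top of the planter's bail, on the planter's axis, 110 mm above its underside.
- cradle: Fixed scale stand: dark base plate 140 x 90 mm with two blue uprights, each 18 mm (x) x 60 mm (y), 150 mm high, 64 mm apart along x (centres at x = +-41 mm). The space between them is open along y. The scale hangs between them, with the two ends of its bar lying on the flat tops and its x along the stand's x. Origin: centre of its underside.
- cradle_top (a point): Midway between the tops of the stand's uprights, 150 mm above the table; the scale's origin is here when it hangs on the stand (a few mm of play along x and y).
- teal_bowl: Bystander: green glass-like glazed bowl, 96 mm across, 55 mm high. Origin: centre of its underside.
- tape_roll: Bystander: brown roll of packing tape, 90 mm across, 45 mm high, lying flat. Origin: centre of its underside.
- blue_cup: Bystander: blue glazed cup pot, 76 mm across, 70 mm high. Origin: centre of its underside.
Things that resemble listed ones, but are neither listed nor needed, are in the scene too. Of the things shaped like the scale, the black one is meant.

How it is judged (in metres and radians):
On the way, in this order (a step that is already met when the one before it is completed fails the run):
1. hook in the bail, pointer in the yellow zone (8 to 18 mm) while the planter still stands on the table, for 0.6 s (value of joint reading between 0.0075 and 0.0185 m and height (world z) of planter below 0.002 m and distance between hook_seat and bail_top below 0.012 m), for 0.6 s.
2. the planter hangs on the scale, upright and still, its underside 4 to 20 mm above the table, for 1.5 s (height (world z) of planter between 0.004 and 0.02 m and angle between planter's own z axis and vertical below 0.2 rad and linear speed of planter below 0.04 m/s and distance between hook_seat and bail_top below 0.012 m), for 1.5 s.
At the end, for the whole second after the job is handed in: The planter stands upright on the table within 40 mm of where it started, unhooked and at rest; the scale hangs upright and at rest on its stand, bar on both uprights (within 4 mm in height, 20 mm along y and 16 mm along x of the stand's top point), its spring unloaded (height (world z) of planter below 0.003 m and angle between planter's own z axis and vertical below 0.05 rad and distance of planter from where it was at the start of the episode below 0.04 m and linear speed of planter below 0.02 m/s and z of scale in the frame of cradle_top between -0.004 and 0.004 m and y of scale in the frame of cradle_top between -0.02 and 0.02 m and x of scale in the frame of cradle_top between -0.016 and 0.016 m and angle between scale's own z axis and vertical below 0.1 rad and linear speed of scale below 0.03 m/s and value of joint reading below 0.004 m); the robot touches nothing.
It fails at once if the planter is lifted higher than 35 mm or tips over 0.35 rad (height (world z) of planter above 0.035 m or angle between planter's own z axis and vertical above 0.35 rad).
It fails at once if the planter is touched by the fingers or arm (contact force between any of the fingers, the arm and planter above 0.5 N).
It fails at once if the scale jerks or presses on the planter with more than 14 N (contact force between scale and planter above 14 N).
It fails at once if the planter meets the table or anything else with more than 25 N (contact force between planter and anything else above 25 N).
It fails at once if the teal bowl, tape roll or blue cup is moved by more than 15 mm (distance of any of teal_bowl, tape_roll, blue_cup from where it was at the start of the episode above 0.015 m).
It also fails if it takes over 72 s, if anything falls off the work surface, if the arm or the gripper's body presses on something with over 40 N, if the wrist force passes 120 N, or if a joint passes its speed limit or range.

## Working session

There is one attempt and no reset: what is moved stays moved. The work goes in short steps, Python scripts to look and compute and a tool call to move; the robot and the scene stay as the last step left them, time stands still between calls to the robot, and variables do not carry over. Pictures are saved under pics/ and viewed, at most 10 in all, crops included, and the job is handed in when it is done.

Besides the shell and the picture viewer there is one more tool, called after "Emit:" as a command line: name --argument value ..., lists and objects as JSON in quotes. play_rows: Moves the arm, as the interface text tells. Its arguments: {"type":"object","properties":{"increments":{"type":"array"},"grip_force":{"type":"number"}},"required":["increments"]}

```bash
mkdir -p pics; ls; python3 - <<'E'
from workcell import telemetry, camera, calibration
import cv2,numpy as np
o=telemetry.get_obs(); print(o)
ims=[]
for n in ("side","top","wrist"):
    c=calibration(n); print(n,c)
    im,d=camera(n); np.savez(f"{n}0.npz",im=im,d=d); ims.append(im[:,:,::-1])
cv2.imwrite("pics/a_side.png",ims[0]); cv2.imwrite("pics/a_top.png",ims[1])
E
```

```text
pics
{'time': 0.0, 'q': array([6.54893471e+01, 5.01230938e+00, 1.00348532e+01, 9.50975227e+01,
       1.41281755e-04, 8.99987463e+01]), 'qd': array([-0.05765407,  0.03086792,  0.03021129,  0.06636342,  0.06005667,
        0.04395946]), 'joint_efforts': array([ 3.16099926e-03, -5.20388818e+01,  4.64798391e+01,  1.63261732e-02,
        1.14542813e-04, -2.61497371e-05]), 'ee_pos': array([0.22809683, 0.50026787, 0.249575  ]), 'tcp_rot': array([-1.79925021e+02, -1.42922255e-04,  1.55490601e+02]), 'wrist_force': array([ 0.11122902,  0.33377019, -0.24548674]), 'torque': array([0.01674314, 0.03026235, 0.00302477]), 'grasp_force': 0.0, 'opening': 0.08517452463923059}
side {'vertical_fov': 50.40967220541813, 'cx': 252.87463572820627, 'cy': 194.20637154175387, 'k1': 0.04346354885210699, 'rvec': array([ 2.41079485, -0.19423683,  0.09961712]), 'tvec': array([-0.57739414,  0.11351275,  1.27004384])}
top {'vertical_fov': 48.21831693842299, 'cx': 251.80676040548147, 'cy': 186.79407164187657, 'k1': -0.153421461162085, 'rvec': array([ 2.12080613, -2.16201093,  0.14423242]), 'tvec': array([-0.02539871,  0.57846644,  1.19773474])}
wrist {'vertical_fov': 63.40067572536955, 'cx': 256.6636785301534, 'cy': 193.24568062474927, 'k1': -0.02397676681893015, 'hand_eye': array([[-1.79697964e-04, -9.57669739e-01, -2.87869136e-01,
         7.39015749e-02],
       [ 9.99999698e-01,  4.56293181e-05, -7.76032230e-04,
         2.81281610e-04],
       [ 7.56317855e-04, -2.87869188e-01,  9.57669441e-01,
        -1.23865949e-01],
       [ 0.00000000e+00,  0.00000000e+00,  0.00000000e+00,
         1.00000000e+00]])}
```

View pics/a_side.png

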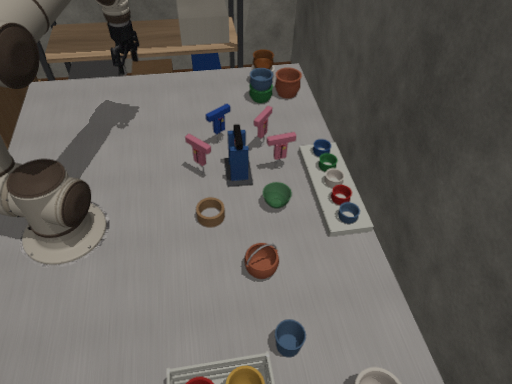

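View pics/a_top.png

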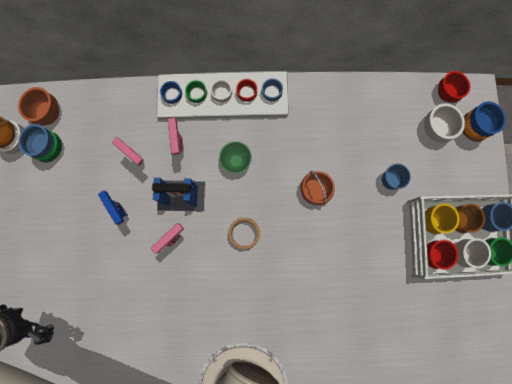

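Side view: the stand with the black bar is at about (238,150), the planter at (262,260) with its bail, tape at (210,212), bowl at (277,195) and cup at (290,338). Top view: bar at (172,187), planter at (317,188), with blue and pink decoy scales around the stand.

```bash
cat > h.py <<'E'
import numpy as np,cv2
from workcell import telemetry,camera,calibration
from scipy.spatial.transform import Rotation as R
def cam(n,pose=None):
    c=calibration(n); f=192/np.tan(np.radians(c["vertical_fov"]/2))
    K=np.array([[f,0,c["cx"]],[0,f,c["cy"]],[0,0,1.]]); D=np.array([c["k1"],0,0,0,0.])
    if n=="wrist":
        p,e=pose; T=np.eye(4); T[:3,:3]=R.from_euler("xyz",e,degrees=True).as_matrix(); T[:3,3]=p
        W=T@c["hand_eye"]
    else:
        T=np.eye(4); T[:3,:3]=cv2.Rodrigues(c["rvec"])[0]; T[:3,3]=c["tvec"]; W=np.linalg.inv(T)
    return K,D,W
def rays(n,px,pose=None):
    K,D,W=cam(n,pose)
    u=cv2.undistortPoints(np.asarray(px,float).reshape(-1,1,2),K,D).reshape(-1,2)
    return W[:3,3],np.c_[u,np.ones(len(u))]@W[:3,:3].T
def plane(n,px,z,pose=None):
    o,d=rays(n,px,pose); return o+d*((z-o[2])/d[:,2])[:,None]
def pts(n,mask,depth,pose=None):
    v,u=np.nonzero(mask&(depth>0)); o,d=rays(n,np.c_[u,v],pose); return o+d*depth[v,u][:,None]
def tri(a,b):
    (o1,d1),(o2,d2)=a,b; d1=d1[0];d2=d2[0]
    s=np.linalg.lstsq(np.c_[d1,-d2],o2-o1,rcond=None)[0]; p=o1+s[0]*d1;q=o2+s[1]*d2
    return (p+q)/2,np.linalg.norm(p-q)
def proj(n,P,pose=None):
    K,D,W=cam(n,pose); V=np.linalg.inv(W)
    return cv2.projectPoints(np.asarray(P,float).reshape(-1,3),V[:3,:3],V[:3,3],K,D)[0].reshape(-1,2)
E
python3 - <<'E'
from h import *
np.set_printoptions(precision=4,suppress=True)
L={n:np.load(n+"0.npz") for n in("side","top")}
box={"top":dict(bar=(145,205,172,210),pl=(295,340,165,212),bowl=(215,255,138,178),tape=(222,265,210,255),cup=(378,415,160,195)),
"side":dict(bar=(225,255,120,190),pl=(238,285,238,282),bowl=(258,296,178,212),tape=(192,230,195,228),cup=(270,310,318,360))}
for n in L:
  im=L[n]["im"];d=L[n]["d"];hsv=cv2.cvtColor(im,cv2.COLOR_RGB2HSV)
  for k,(a,b,c,e) in box[n].items():
    m=np.zeros(d.shape,bool); m[c:e,a:b]=1
    P=np.full(d.shape+(3,),0.); v,u=np.nonzero(m&(d>0)); Q=pts(n,m,d); P[v,u]=Q
    if k=="bar": s=m&(hsv[...,2]<60)&(P[...,2]>.16)
    else: s=m&(P[...,2]>.035)
    q=P[s]; print(n,k,len(q),"mean",q.mean(0),"min",q.min(0),"max",q.max(0))
    if k=="bar":
      (cx,cy),sz,an=cv2.minAreaRect(q[:,:2].astype(np.float32)*1000); print("  rect",cx,cy,sz,an)
    if k=="pl":
      r=P[m&(P[...,2]>.085)&(P[...,2]<.13)]; print("  bail",len(r),r.mean(0) if len(r) else 0)
      if len(r): print(np.linalg.svd(r[:,:2]-r[:,:2].mean(0))[2][0], r[np.argsort(r[:,2])][-5:])
      r=P[m&(P[...,2]>.05)&(P[...,2]<.075)]; print("  rim",cv2.minEnclosingCircle((r[:,:2]*1000).astype(np.float32)))
# decoys & everything tall in top view
d=L["top"]["d"]; Q=pts("top",d>0,d); 
from scipy import ndimage
full=np.zeros(d.shape); full[d>0]=Q[:,2]; X=np.zeros(d.shape+(3,)); X[d>0]=Q
lab,nn=ndimage.label(full>.03)
for i in range(1,nn+1):
  q=X[lab==i]
  if len(q)>40: print("blob",len(q),q.mean(0),q.min(0),q.max(0))
for n in L:
  im=L[n]["im"][:,:,::-1]; crop=(im[110:200,180:310] if n=="side" else im[130:260,90:350])
  k=4 if n=="side" else 3
  cv2.imwrite(f"pics/b_{n}.png",cv2.resize(crop,None,fx=k,fy=k,interpolation=2))
E
```

```text
side bar 165 mean [0.5593 0.1608 0.1754] min [0.548  0.1195 0.16  ] max [0.5724 0.2188 0.1814]
  rect 560.3426513671875 169.23992919921875 (99.29399108886719, 22.255041122436523) 87.824462890625
side pl 578 mean [ 0.5679 -0.2334  0.06  ] min [ 0.5207 -0.2757  0.035 ] max [ 0.618  -0.1799  0.1155]
  bail 58 [ 0.5647 -0.2287  0.1033]
[-0.9292 -0.3695] [[ 0.5766 -0.2226  0.1127]
 [ 0.5608 -0.2334  0.1128]
 [ 0.5587 -0.2299  0.113 ]
 [ 0.5825 -0.2205  0.1131]
 [ 0.5669 -0.2296  0.1155]]
  rim ((568.651123046875, -226.58551025390625), 51.893104553222656)
side bowl 294 mean [0.6658 0.0164 0.0478] min [ 0.6165 -0.0384  0.0355] max [0.7098 0.0591 0.0593]
side tape 267 mean [ 0.4436 -0.0155  0.043 ] min [ 0.4008 -0.0587  0.0351] max [0.4878 0.0304 0.0501]
side cup 492 mean [ 0.5997 -0.4529  0.0583] min [ 0.5595 -0.4956  0.0351] max [ 0.6371 -0.4209  0.0752]
top bar 321 mean [0.5614 0.1708 0.176 ] min [0.5505 0.122  0.1626] max [0.5735 0.2201 0.1832]
  rect 562.41064453125 170.94354248046875 (97.71549987792969, 21.3277587890625) 88.01852416992188
top pl 402 mean [ 0.5683 -0.2217  0.0646] min [
[... 1631 characters left out ...]
] [ 0.5229 -0.2727  0.0301] [ 0.6218 -0.1753  0.114 ]
blob 861 [0.5582 0.1719 0.1391] [0.5305 0.122  0.03  ] [0.5944 0.2267 0.1832]
blob 454 [0.5158 0.3414 0.1351] [0.4696 0.3119 0.0555] [0.5627 0.3773 0.1554]
blob 5574 [ 0.4229 -0.6393  0.0806] [ 0.3051 -0.8157  0.03  ] [ 0.5329 -0.5011  0.1201]
blob 300 [ 0.4464 -0.0098  0.0436] [ 0.4026 -0.0547  0.0304] [0.4909 0.034  0.051 ]
blob 426 [0.4305 0.1864 0.1388] [0.3922 0.1462 0.0528] [0.4708 0.2307 0.1552]
blob 1406 [0.2292 0.4695 0.3697] [0.1871 0.4275 0.2432] [0.2699 0.5636 0.4948]
blob 663 [0.2058 0.3207 0.6401] [0.1883 0.2764 0.6048] [0.2219 0.3632 0.6694]
blob 994 [ 0.0881 -0.0136  0.1817] [ 0.0225 -0.0949  0.0304] [0.1125 0.0721 0.2308]
```

```bash
cat >> h.py <<'E'
def rel(p,yaw,tilt0=True):
    o=telemetry.get_obs(); M=R.from_euler("xyz",o["tcp_rot"],degrees=True)
    N=R.from_euler("xyz",[180,0,yaw],degrees=True)
    print("shift",(M.inv().apply(np.array(p)-o["ee_pos"])*1000).round(1),"turn",(M.inv()*N).as_rotvec(degrees=True).round(2))
E
python3 -c "
from h import *
rel([.561,.170,.25],88); print(cam('side')[2][:3,3],cam('top')[2][:3,3])
print(proj('side',[[.57,-.226,.11],[.561,.17,.15]]))"
```

```text
shift [-4.399e+02 -1.624e+02 -1.000e-01] turn [-5.000e-02  4.000e-02  6.749e+01]
[ 0.42354923 -0.84007838  1.03641443] [ 0.39894514 -0.04752909  1.2682353 ]
[[261.80781607 246.90732746]
 [237.63356479 140.82574234]]
```

View pics/b_side.png

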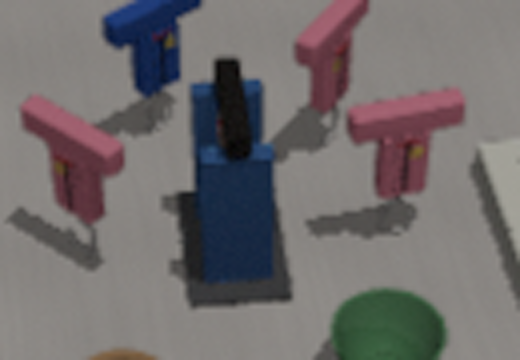

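The crop shows the black bar across the two blue uprights, running away from the side camera; the hook is hidden behind the near upright. I'll go above the bar.

Emit:
play_rows --increments '[[[-15, -5, 0], [0, 0, 3], 0], [[-45, -16, 0], [0, 0, 8], 0], [[-80, -30, 0], [0, 0, 14], 0], [[-120, -45, 0], [0, 0, 20], 0], [[-160, -60, 0], [0, 0, 26], 0], [[-200, -74, 0], [0, 0, 32], 0], [[-240, -89, 0], [0, 0, 38], 0], [[-280, -104, 0], [0, 0, 44], 0], [[-320, -119, 0], [0, 0, 50], 0], [[-360, -133, 0], [0, 0, 56], 0], [[-400, -148, 0], [0, 0, 62], 0], [[-425, -157, 0], [0, 0, 65.5], 0], [[-437, -161, 0], [0, 0, 67.5], 0], [[-440, -162, 0], [0, 0, 67.5], 0], [[-440, -162, 0], [0, 0, 67.5], 0]]'

```text
time: 1.65
ee_pos: [0.5611, 0.1705, 0.2502]
tcp_rot: [-180.0, -0.0, 88.0]
wrist_force: [0.3, 0.1, 0.8]
opening: 0.0855
grasp_force: 0.0
```

```bash
python3 - <<'E'
from h import *
np.set_printoptions(precision=4,suppress=True)
o=telemetry.get_obs(); pose=(o["ee_pos"],o["tcp_rot"]); print(pose)
im,d=camera("wrist"); cv2.imwrite("pics/c_wrist.png",im[:,:,::-1]); np.savez("w1.npz",im=im,d=d)
hsv=cv2.cvtColor(im,cv2.COLOR_RGB2HSV)
P=np.zeros(d.shape+(3,)); P[d>0]=pts("wrist",d>0,d,pose)
s=(hsv[...,2]<70)&(hsv[...,1]<120)&(P[...,2]>.165)&(P[...,2]<.19)&(np.hypot(P[...,0]-.561,P[...,1]-.17)<.07)
q=P[s]; print(len(q),np.median(q,0),q.min(0),q.max(0),cv2.minAreaRect((q[:,:2]*1000).astype(np.float32)))
b=(hsv[...,0]>95)&(hsv[...,0]<125)&(hsv[...,1]>120)&(P[...,2]>.145)&(P[...,2]<.156)&(np.hypot(P[...,0]-.561,P[...,1]-.17)<.08)
q=P[b]; print(len(q),q.mean(0),q.min(0),q.max(0),cv2.minAreaRect((q[:,:2]*1000).astype(np.float32)))
E
```

```text
(array([0.5611, 0.1705, 0.2502]), array([-179.9774,   -0.0022,   88.0122]))
4376 [0.5621 0.1811 0.1782] [0.55   0.1256 0.1658] [0.5738 0.2241 0.1805] ((562.0713500976562, 174.865234375), (98.24581146240234, 21.786436080932617), 88.48304748535156)
2297 [0.5617 0.1862 0.1502] [0.5306 0.1268 0.145 ] [0.5925 0.2276 0.155 ] ((561.5079956054688, 176.99850463867188), (99.22209167480469, 58.63714599609375), 87.64550018310547)
```

View pics/c_wrist.png

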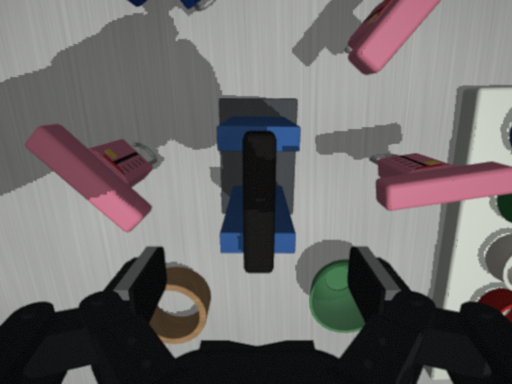

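The wrist picture shows the black bar, unobstructed, at (258,130)–(258,272), lying on the uprights. Its centre is about 4 mm farther along y than estimated, so I'll correct that, descend and grip.

Emit:
play_rows --increments '[[[2, 0, 5], [0, 0, 0], 0], [[3, 0.5, 15], [0, 0, 0], 0], [[3, 0.5, 28], [0, 0, 0], 0], [[3, 0.5, 42], [0, 0, 0], 0], [[3, 0.5, 56], [0, 0, 0], 0], [[3, 0.5, 68], [0, 0, 0], 0], [[3, 0.5, 78], [0, 0, 0], 0], [[3, 0.5, 83], [0, 0, 0], 0], [[3, 0.5, 85], [0, 0, 0], 0], [[3, 0.5, 85], [0, 0, 0], 0], [[3, 0.5, 85], [0, 0, 0], 0.5], [[3, 0.5, 85], [0, 0, 0], 1], [[3, 0.5, 85], [0, 0, 0], 1], [[3, 0.5, 85], [0, 0, 0], 1], [[3, 0.5, 85], [0, 0, 0], 1], [[3, 0.5, 85], [0, 0, 0], 1], [[3, 0.5, 85], [0, 0, 0], 1], [[3, 0.5, 85], [0, 0, 0], 1]]' --grip_force 60

```text
time: 3.5
ee_pos: [0.5621, 0.1735, 0.1656]
tcp_rot: [180.0, -0.0, 88.0]
wrist_force: [0.2, 0.4, 2.7]
opening: 0.0211
grasp_force: 59.5
```

Emit:
play_rows --increments '[[[0, 0, -2], [0, 0, 0], 1], [[0, 0, -6], [0, 0, 0], 1], [[0, 0, -13], [0, 0, 0], 1], [[0, 0, -23], [0, 0, 0], 1], [[0, 0, -35], [0, 0, 0], 1], [[0, 0, -48], [0, 0, 0], 1], [[0, 0, -62], [0, 0, 0], 1], [[0, 0, -76], [0, 0, 0], 1], [[0, 0, -90], [0, 0, 0], 1], [[0, 0, -104], [0, 0, 0], 1], [[0, 0, -118], [0, 0, 0], 1], [[0, 0, -130], [0, 0, 0], 1], [[0, 0, -139], [0, 0, 0], 1], [[0, 0, -145], [0, 0, -3], 1], [[-5, 0, -148], [0, 0, -10], 1], [[-15, 0, -150], [0, 0, -18], 1], [[-30, 0, -150], [0, 0, -26], 1], [[-45, 0, -150], [0, 0, -34], 1], [[-60, 0, -150], [0, 0, -42], 1], [[-70, 0, -150], [0, 0, -50], 1]]'

```text
time: 5.5
ee_pos: [0.5594, 0.1026, 0.3159]
tcp_rot: [180.0, 0.0, 138.3]
wrist_force: [-0.2, 1.5, -1.4]
opening: 0.021
grasp_force: 58.8
```

Emit:
play_rows --increments '[[[-5, -7, 0], [0, 0, -5], 1], [[-10, -14, 0], [0, 0, -8], 1], [[-13, -18, 0], [0, 0, -10], 1], [[-14, -20, 0], [0, 0, -10], 1], [[-14, -20, 0], [0, 0, -10], 1], [[-14, -20, 0], [0, 0, -10], 1], [[-14, -20, 0], [0, 0, -10], 1]]'

```text
time: 6.2
ee_pos: [0.5565, 0.0796, 0.3153]
tcp_rot: [180.0, -0.0, 148.0]
wrist_force: [-0.1, 0.6, -2.3]
opening: 0.0213
grasp_force: 58.8
```

```bash
python3 - <<'E'
from h import *
o=telemetry.get_obs(); p=o["ee_pos"]; print(p,o["tcp_rot"],o["wrist_force"],o["opening"])
out=[]
for n in("side","top"):
    im,d=camera(n); np.savez(n+"1.npz",im=im,d=d)
    u,v=proj(n,p-[0,0,.09])[0].astype(int); print(n,u,v)
    c=im[max(v-40,0):v+40,max(u-40,0):u+40,::-1]; out.append(cv2.resize(c,(400,400),interpolation=2))
cv2.imwrite("pics/d.png",np.hstack(out))
E
```

```text
[0.55649046 0.07958835 0.31531453] [ 1.79997472e+02 -3.16141750e-03  1.47981702e+02] [-0.05589683  0.60721967 -2.32363025] 0.021252751001230474
side 240 141
top 204 185
```

View pics/d.png

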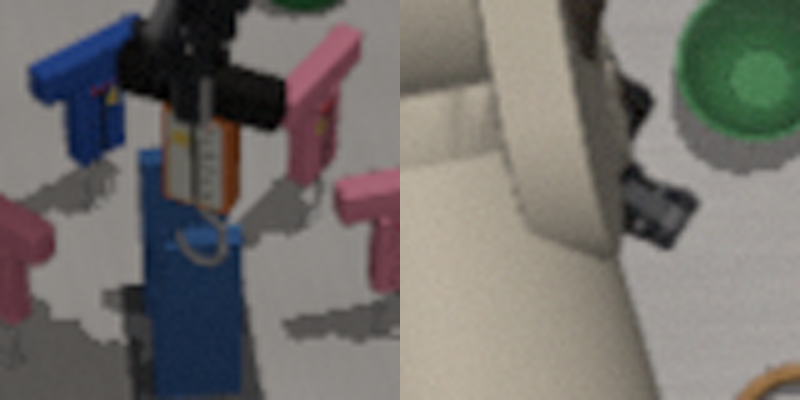

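The crop shows the orange case in the gripper with the hook below. Its shank is on the right at (222,220), the bend at (205,262), and the free tip on the left at (180,235), toward world −x. So the scale's +x is the tool's +x, and I'll approach the bail from the −y side at yaw 112.

```bash
python3 -c "
from h import *
rel([.596,-.291,.30],112)"
```

```text
shift [-229.9 -293.3   15.3] turn [-0.   -0.   35.99]
```

Emit:
play_rows --increments '[[[-4, -6, 0], [0, 0, 1], 1], [[-13, -17, 1], [0, 0, 2], 1], [[-26, -33, 2], [0, 0, 4], 1], [[-42, -53, 3], [0, 0, 6.5], 1], [[-59, -75, 4], [0, 0, 9], 1], [[-77, -98, 5], [0, 0, 12], 1], [[-95, -121, 6], [0, 0, 15], 1], [[-113, -144, 7], [0, 0, 18], 1], [[-131, -167, 8], [0, 0, 21], 1], [[-149, -190, 9], [0, 0, 24], 1], [[-167, -213, 11], [0, 0, 27], 1], [[-184, -235, 12], [0, 0, 29.5], 1], [[-200, -255, 13], [0, 0, 32], 1], [[-213, -272, 14], [0, 0, 34], 1], [[-222, -284, 15], [0, 0, 35], 1], [[-228, -291, 15], [0, 0, 36], 1], [[-230, -293, 15], [0, 0, 36], 1], [[-230, -293, 15], [0, 0, 36], 1], [[-230, -293, 15], [0, 0, 36], 1]]'

```text
time: 8.2
ee_pos: [0.5963, -0.2904, 0.3006]
tcp_rot: [180.0, 0.0, 112.0]
wrist_force: [0.2, 0.6, -1.7]
opening: 0.0213
grasp_force: 58.9
```

```bash
python3 - <<'E'
from h import *
np.set_printoptions(precision=4,suppress=True)
o=telemetry.get_obs(); pose=(o["ee_pos"],o["tcp_rot"]); print(pose,o["wrist_force"])
im,d=camera("wrist"); np.savez("w2.npz",im=im,d=d)
P=np.zeros(d.shape+(3,)); P[d>0]=pts("wrist",d>0,d,pose)
near=np.hypot(P[...,0]-.57,P[...,1]+.226)<.06
b=near&(P[...,2]>.09)&(P[...,2]<.125); q=P[b]
print("bail",len(q),q.mean(0),q.min(0),q.max(0),np.linalg.svd(q[:,:2]-q[:,:2].mean(0),full_matrices=False)[2][0])
t=q[q[:,2]>.106]; print("top",len(t),np.median(t,0))
r=P[near&(P[...,2]>.055)&(P[...,2]<.072)]; print("rim",cv2.minEnclosingCircle((r[:,:2]*1000).astype(np.float32)))
ims,ds=camera("side"); u,v=proj("side",[.58,-.24,.18])[0].astype(int); print(u,v)
c=cv2.resize(ims[v-50:v+50,u-50:u+50,::-1],(384,384),interpolation=2)
cv2.imwrite("pics/e.png",cv2.resize(np.hstack([c,im[:,:,::-1]]),(796,341)))
np.savez("s2.npz",im=ims,d=ds)
E
```

```text
(array([ 0.5963, -0.2904,  0.3006]), array([179.9837,   0.0031, 112.0475])) [ 0.1929  0.6034 -1.7108]
bail 387 [ 0.5706 -0.2253  0.106 ] [ 0.5333 -0.2418  0.0902] [ 0.6081 -0.2091  0.1138] [0.9268 0.3755]
top 218 [ 0.5705 -0.2253  0.1109]
rim ((570.9931030273438, -224.41555786132812), 52.384849548339844)
267 235
```

View pics/e.png

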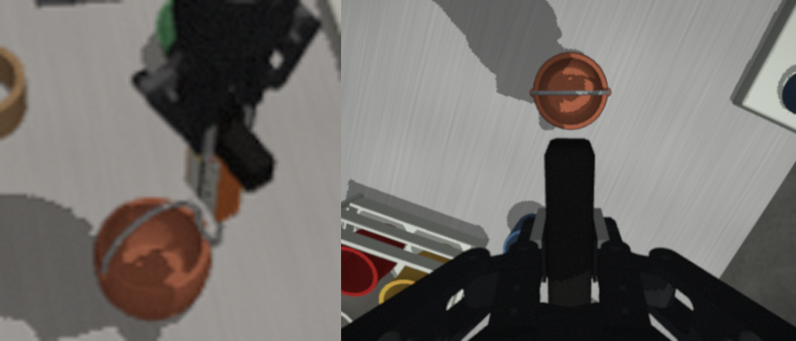

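Wrist view (right half): the bail is horizontal at (570,92), dead ahead of the bar at (570,140). Side view (left half): the hook is clear above and beside the bail. Next I'll check how the scale sits in the grip.

```bash
python3 - <<'E'
from h import *
np.set_printoptions(precision=4,suppress=True)
o=telemetry.get_obs(); pose=(o["ee_pos"],o["tcp_rot"])
z=np.load("w2.npz"); d=z["d"]; im=z["im"]
P=np.zeros(d.shape+(3,)); P[d>0]=pts("wrist",d>0,d,pose)
T=R.from_euler("xyz",pose[1],degrees=True).inv().apply((P-pose[0]).reshape(-1,3)).reshape(P.shape)
m=(d>0)&(np.abs(T[...,1])<.009)&(T[...,0]>.012)&(T[...,0]<.07)&(np.abs(T[...,2])<.03)
q=T[m]; print("bar tool frame: xmax",np.percentile(q[:,0],99.),"y",q[:,1].mean(), "z med",np.median(q[:,2]),"z near/far",np.median(q[q[:,0]<.03,2]),np.median(q[q[:,0]>.035,2]),"zmax",q[:,2].max())
# hook in side view: grey/steel pts by depth
z=np.load("s2.npz"); d=z["d"]; P=np.zeros(d.shape+(3,)); P[d>0]=pts("side",d>0,d)
T=R.from_euler("xyz",pose[1],degrees=True).inv().apply((P-pose[0]).reshape(-1,3)).reshape(P.shape)
m=(d>0)&(np.abs(T[...,1])<.012)&(np.abs(T[...,0])<.03)&(T[...,2]>.09)&(T[...,2]<.15)
q=T[m]; print(len(q),q.min(0),q.max(0)); print(q[np.argsort(q[:,2])][-8:])
rel([.5707+.3746*.045,-.2252-.9272*.045,.2197],112)
rel([.5707,-.2252,.2197],112)
E
```

```text
bar tool frame: xmax 0.05077993743248677 y -4.7600040094412286e-05 z med -0.012468814339139713 z near/far -0.012656944457492665 -0.012235149857605173 zmax 0.011232862430672693
40 [-0.0156 -0.0052  0.1011] [0.0174 0.0011 0.1383]
[[-0.0001 -0.0016  0.1332]
 [-0.0099 -0.0021  0.1337]
 [ 0.0057 -0.0036  0.1347]
 [-0.0029 -0.0002  0.1353]
 [-0.0015 -0.0024  0.1353]
 [ 0.0026 -0.0026  0.1359]
 [ 0.0059 -0.0003  0.1376]
 [ 0.0101 -0.0005  0.1383]]
shift [24.9  0.7 81. ] turn [0.02 0.01 0.06]
shift [69.9  0.7 80.9] turn [0.02 0.01 0.06]
```

Emit:
play_rows --increments '[[[3, 0, 2], [0, 0, 0], 1], [[8, 0.5, 7], [0, 0, 0], 1], [[14, 0.5, 15], [0, 0, 0], 1], [[20, 0.5, 25], [0, 0, 0], 1], [[24, 0.5, 36], [0, 0, 0], 1], [[25, 0.5, 47], [0, 0, 0], 1], [[25, 0.5, 58], [0, 0, 0], 1], [[25, 0.5, 68], [0, 0, 0], 1], [[25, 0.5, 75], [0, 0, 0], 1], [[25, 0.5, 79], [0, 0, 0], 1], [[25, 0.5, 81], [0, 0, 0], 1], [[25, 0.5, 81], [0, 0, 0], 1], [[25, 0.5, 81], [0, 0, 0], 1]]'

```text
time: 9.6
ee_pos: [0.5874, -0.2678, 0.2197]
tcp_rot: [180.0, 0.0, 112.0]
wrist_force: [0.4, -1.5, -1.7]
opening: 0.0216
grasp_force: 58.9
```

```bash
python3 - <<'E'
from h import *
np.set_printoptions(precision=4,suppress=True)
rel([.5707,-.2252,.2197],112)
o=telemetry.get_obs(); pose=(o["ee_pos"],o["tcp_rot"]); print(pose,o["wrist_force"])
im,d=camera("side"); P=np.zeros(d.shape+(3,)); P[d>0]=pts("side",d>0,d)
T=R.from_euler("xyz",pose[1],degrees=True).inv().apply((P-pose[0]).reshape(-1,3)).reshape(P.shape)
m=(d>0)&(np.abs(T[...,1])<.012)&(np.abs(T[...,0])<.03)&(T[...,2]>.095)&(T[...,2]<.15)
q=T[m];print("hook",q.min(0),q.max(0))
m=(d>0)&(np.abs(T[...,1])<.015)&(np.abs(T[...,0]-.045)<.02)&(T[...,2]>.09)&(T[...,2]<.13)
q=T[m];print("bail",np.median(q,0),q.min(0),q.max(0))
E
```

```text
shift [45.8  0.4 -0. ] turn [ 0.02  0.02 -0.01]
(array([ 0.5874, -0.2678,  0.2197]), array([179.976 ,   0.0242, 111.986 ])) [ 0.4444 -1.5063 -1.6613]
hook [-0.0153 -0.0045  0.099 ] [0.0172 0.0011 0.1364]
bail [ 0.0444 -0.0053  0.108 ] [ 0.0421 -0.0129  0.1055] [0.0485 0.0072 0.1113]
```

Emit:
play_rows --increments '[[[2, 0, 0], [0, 0, 0], 1], [[6, 0, 0], [0, 0, 0], 1], [[11, 0, 0], [0, 0, 0], 1], [[16, 0, 0], [0, 0, 0], 1], [[21, 0, 0], [0, 0, 0], 1], [[26, 0, 0], [0, 0, 0], 1], [[31, 0, 0], [0, 0, 0], 1], [[36, 0, 0], [0, 0, 0], 1], [[40, 0, 0], [0, 0, 0], 1], [[43, 0, 0], [0, 0, 0], 1], [[45, 0, 0], [0, 0, 0], 1], [[45, 0, 0], [0, 0, 0], 1], [[45, 0, 0], [0, 0, 0], 1]]'

```text
time: 10.95
ee_pos: [0.5705, -0.2261, 0.2193]
tcp_rot: [-180.0, 0.0, 112.0]
wrist_force: [0.6, 0.5, -3.6]
opening: 0.0213
grasp_force: 58.9
```

```bash
cat > chk.py <<'E'
from h import *
np.set_printoptions(precision=4,suppress=True)
o=telemetry.get_obs(); pose=(o["ee_pos"],o["tcp_rot"]); print(o["time"],pose,o["wrist_force"])
im,d=camera("side"); P=np.zeros(d.shape+(3,)); P[d>0]=pts("side",d>0,d); np.savez("s_now.npz",im=im,d=d)
T=R.from_euler("xyz",pose[1],degrees=True).inv().apply((P-pose[0]).reshape(-1,3)).reshape(P.shape)
near=(d>0)&(np.hypot(P[...,0]-.5707,P[...,1]+.2252)<.065)&(P[...,2]<.13)
hsv=cv2.cvtColor(im,cv2.COLOR_RGB2HSV)
terra=near&((hsv[...,0]<12)|(hsv[...,0]>175))&(hsv[...,1]>110)
r=P[terra&(P[...,2]>.04)]; print("rim ring z 99%",np.percentile(r[:,2],[90,95,98]),"centre",cv2.minEnclosingCircle((r[:,:2]*1000).astype(np.float32)))
g=near&(hsv[...,1]<70)&(np.abs(T[...,2]-.12)<.03)&(np.abs(T[...,0])<.03); q=T[g]; print("grey",len(q),q.min(0),q.max(0))
u,v=proj("side",pose[0]-[0,0,.1])[0].astype(int)
cv2.imwrite("pics/f%d.png"%(o["time"]*10),cv2.resize(im[v-45:v+45,u-45:u+45,::-1],(540,540),interpolation=2))
E
python3 chk.py
```

```text
10.95 (array([ 0.5705, -0.2261,  0.2193]), array([-180.    ,    0.0061,  111.9862])) [ 0.5951  0.4731 -3.6183]
rim ring z 99% [0.0655 0.0668 0.0679] centre ((569.831298828125, -228.72100830078125), 51.55354309082031)
grey 68 [-0.016  -0.0487  0.1006] [0.0165 0.0452 0.1472]
```

Emit:
play_rows --increments '[[[0.5, 0, -1], [0, 0, 0], 1], [[0.5, 0, -4], [0, 0, 0], 1], [[0.5, 0, -8], [0, 0, 0], 1], [[0.5, 0, -12], [0, 0, 0], 1], [[0.5, 0, -16], [0, 0, 0], 1], [[0.5, 0, -19], [0, 0, 0], 1], [[0.5, 0, -21], [0, 0, 0], 1], [[0.5, 0, -22.5], [0, 0, 0], 1], [[0.5, 0, -24], [0, 0, 0], 1], [[0.5, 0, -25.5], [0, 0, 0], 1], [[0.5, 0, -27], [0, 0, 0], 1], [[0.5, 0, -28.5], [0, 0, 0], 1], [[0.5, 0, -30], [0, 0, 0], 1], [[0.5, 0, -31], [0, 0, 0], 1], [[0.5, 0, -32], [0, 0, 0], 1], [[0.5, 0, -33], [0, 0, 0], 1], [[0.5, 0, -33], [0, 0, 0], 1], [[0.5, 0, -33], [0, 0, 0], 1], [[0.5, 0, -33], [0, 0, 0], 1]]'

```text
time: 12.9
ee_pos: [0.5702, -0.2255, 0.2522]
tcp_rot: [-180.0, -0.0, 112.0]
wrist_force: [0.1, 0.1, -4.8]
opening: 0.0208
grasp_force: 58.7
```

```bash
python3 chk.py; ls pics
```

```text
12.9 (array([ 0.5702, -0.2255,  0.2522]), array([-179.9944,   -0.0043,  111.9864])) [ 0.1139  0.1096 -4.8261]
rim ring z 99% [0.066  0.0667 0.068 ] centre ((569.8546752929688, -228.01596069335938), 50.30046844482422)
grey 46 [-0.0141 -0.0287  0.1265] [0.0181 0.024  0.1494]
a_side.png
a_top.png
b_side.png
b_top.png
c_wrist.png
d.png
e.png
f109.png
f129.png
```

View pics/f129.png

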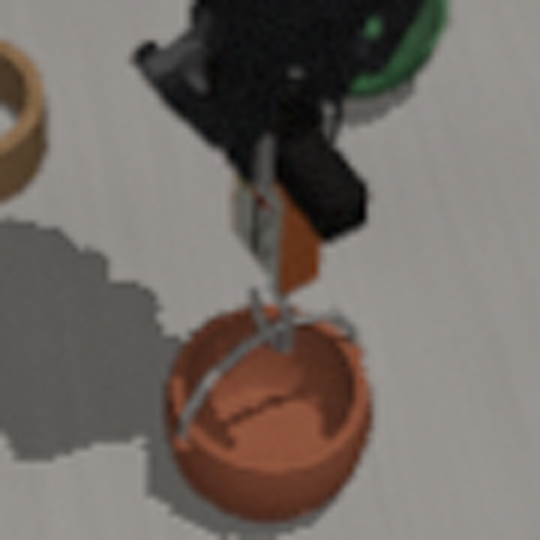

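The bail wire lies in the hook's bend (about (275,325)) and the pot still stands on the table. By height the extension is about 11–12 mm. I'll hold a second, then lift slowly.

Emit:
play_rows --increments '[[[0, 0, 0], [0, 0, 0], 1], [[0, 0, 0], [0, 0, 0], 1], [[0, 0, 0], [0, 0, 0], 1], [[0, 0, 0], [0, 0, 0], 1], [[0, 0, 0], [0, 0, 0], 1], [[0, 0, 0], [0, 0, 0], 1], [[0, 0, 0], [0, 0, 0], 1], [[0, 0, 0], [0, 0, 0], 1], [[0, 0, 0], [0, 0, 0], 1], [[0, 0, 0], [0, 0, 0], 1]]'

```text
time: 13.95
ee_pos: [0.5702, -0.2255, 0.2523]
tcp_rot: [180.0, -0.0, 112.0]
wrist_force: [-0.3, 0.2, -4.5]
opening: 0.0214
grasp_force: 58.7
```

Emit:
play_rows --increments '[[[0, 0, -1], [0, 0, 0], 1], [[0, 0, -2], [0, 0, 0], 1], [[0, 0, -3], [0, 0, 0], 1], [[0, 0, -4], [0, 0, 0], 1], [[0, 0, -5], [0, 0, 0], 1], [[0, 0, -6], [0, 0, 0], 1], [[0, 0, -7], [0, 0, 0], 1], [[0, 0, -8], [0, 0, 0], 1], [[0, 0, -9], [0, 0, 0], 1], [[0, 0, -10], [0, 0, 0], 1], [[0, 0, -11], [0, 0, 0], 1], [[0, 0, -12], [0, 0, 0], 1], [[0, 0, -13], [0, 0, 0], 1], [[0, 0, -14], [0, 0, 0], 1], [[0, 0, -15], [0, 0, 0], 1], [[0, 0, -16], [0, 0, 0], 1], [[0, 0, -17], [0, 0, 0], 1], [[0, 0, -18], [0, 0, 0], 1]]'

```text
time: 15.75
ee_pos: [0.5702, -0.2255, 0.2703]
tcp_rot: [-180.0, -0.0, 112.0]
wrist_force: [0.4, -0.5, -6.7]
opening: 0.0211
grasp_force: 58.8
```

```bash
python3 chk.py
```

```text
15.75 (array([ 0.5702, -0.2255,  0.2703]), array([-179.9946,   -0.0039,  111.9888])) [ 0.401  -0.4934 -6.6807]
rim ring z 99% [0.0685 0.0695 0.071 ] centre ((568.0656127929688, -229.0160675048828), 50.539833068847656)
grey 8 [-0.0163 -0.0047  0.1411] [0.0155 0.0005 0.1491]
```

Emit:
play_rows --increments '[[[0, 0, -1], [0, 0, 0], 1], [[0, 0, -2], [0, 0, 0], 1], [[0, 0, -3], [0, 0, 0], 1], [[0, 0, -4], [0, 0, 0], 1], [[0, 0, -5], [0, 0, 0], 1], [[0, 0, -5], [0, 0, 0], 1]]'

```text
time: 16.4
ee_pos: [0.5703, -0.2255, 0.2755]
tcp_rot: [180.0, 0.0, 112.0]
wrist_force: [-0.3, -1.2, -6.3]
opening: 0.0211
grasp_force: 58.8
```

```bash
python3 chk.py
```

```text
16.4 (array([ 0.5703, -0.2255,  0.2755]), array([179.9906,   0.0074, 111.9908])) [-0.2854 -1.1555 -6.3279]
rim ring z 99% [0.0735 0.0744 0.0754] centre ((568.4126586914062, -227.33218383789062), 50.94020080566406)
grey 7 [-0.015  -0.0038  0.1461] [0.0192 0.0007 0.1498]
```

It is off the table, about 7.5 mm up. I'll add 3.5 mm and hold.

Emit:
play_rows --increments '[[[0, 0, -1], [0, 0, 0], 1], [[0, 0, -2], [0, 0, 0], 1], [[0, 0, -3], [0, 0, 0], 1], [[0, 0, -3.5], [0, 0, 0], 1], [[0, 0, -3.5], [0, 0, 0], 1], [[0, 0, -3.5], [0, 0, 0], 1], [[0, 0, -3.5], [0, 0, 0], 1], [[0, 0, -3.5], [0, 0, 0], 1], [[0, 0, -3.5], [0, 0, 0], 1], [[0, 0, -3.5], [0, 0, 0], 1], [[0, 0, -3.5], [0, 0, 0], 1], [[0, 0, -3.5], [0, 0, 0], 1], [[0, 0, -3.5], [0, 0, 0], 1], [[0, 0, -3.5], [0, 0, 0], 1], [[0, 0, -3.5], [0, 0, 0], 1], [[0, 0, -3.5], [0, 0, 0], 1], [[0, 0, -3.5], [0, 0, 0], 1], [[0, 0, -3.5], [0, 0, 0], 1], [[0, 0, -3.5], [0, 0, 0], 1], [[0, 0, -3.5], [0, 0, 0], 1]]'

```text
time: 18.45
ee_pos: [0.5703, -0.2255, 0.2788]
tcp_rot: [-180.0, -0.0, 112.0]
wrist_force: [-0.9, 0.1, -6.7]
opening: 0.0212
grasp_force: 58.8
```

```bash
python3 chk.py
```

```text
18.45 (array([ 0.5703, -0.2255,  0.2788]), array([-179.9999,   -0.0002,  111.9889])) [-0.8644  0.1144 -6.6626]
rim ring z 99% [0.0766 0.0775 0.0788] centre ((567.9658813476562, -227.79586791992188), 49.98890686035156)Traceback (most recent call last):
  File "chk.py", line 10, in <module>
    g=near&(hsv[...,1]<70)&(np.abs(T[...,2]-.12)<.03)&(np.abs(T[...,0])<.03); q=T[g]; print("grey",len(q),q.min(0),q.max(0))
                                                                                                          ~~~~~^^^
    return umr_minimum(a, axis, None, out, keepdims, initial, where)
ValueError: zero-size array to reduction operation minimum which has no identity
```

Emit:
play_rows --increments '[[[0, 0, 0], [0, 0, 0], 1], [[0, 0, 0], [0, 0, 0], 1], [[0, 0, 0], [0, 0, 0], 1], [[0, 0, 0], [0, 0, 0], 1], [[0, 0, 0], [0, 0, 0], 1], [[0, 0, 0], [0, 0, 0], 1], [[0, 0, 0], [0, 0, 0], 1], [[0, 0, 0], [0, 0, 0], 1], [[0, 0, 0], [0, 0, 0], 1], [[0, 0, 0], [0, 0, 0], 1]]'

```text
time: 19.5
ee_pos: [0.5703, -0.2255, 0.2788]
tcp_rot: [180.0, 0.0, 112.0]
wrist_force: [-0.1, -0.3, -6.8]
opening: 0.0212
grasp_force: 58.8
```

```bash
python3 chk.py
```

```text
19.5 (array([ 0.5703, -0.2255,  0.2788]), array([179.9991,   0.0033, 111.9889])) [-0.1188 -0.3176 -6.8175]
rim ring z 99% [0.0768 0.0776 0.0787] centre ((568.474853515625, -226.85321044921875), 50.58303451538086)Traceback (most recent call last):
  File "chk.py", line 10, in <module>
    g=near&(hsv[...,1]<70)&(np.abs(T[...,2]-.12)<.03)&(np.abs(T[...,0])<.03); q=T[g]; print("grey",len(q),q.min(0),q.max(0))
                                                                                                          ~~~~~^^^
    return umr_minimum(a, axis, None, out, keepdims, initial, where)
ValueError: zero-size array to reduction operation minimum which has no identity
```

Held still at about 11 mm. Lowering gently now.

Emit:
play_rows --increments '[[[0, 0, 1], [0, 0, 0], 1], [[0, 0, 2], [0, 0, 0], 1], [[0, 0, 3], [0, 0, 0], 1], [[0, 0, 4], [0, 0, 0], 1], [[0, 0, 5], [0, 0, 0], 1], [[0, 0, 6], [0, 0, 0], 1], [[0, 0, 7], [0, 0, 0], 1], [[0, 0, 8], [0, 0, 0], 1], [[0, 0, 9], [0, 0, 0], 1], [[0, 0, 10], [0, 0, 0], 1], [[0, 0, 11], [0, 0, 0], 1], [[0, 0, 12], [0, 0, 0], 1], [[0, 0, 13], [0, 0, 0], 1], [[0, 0, 14.5], [0, 0, 0], 1], [[0, 0, 16.5], [0, 0, 0], 1], [[0, 0, 19], [0, 0, 0], 1], [[0, 0, 22], [0, 0, 0], 1], [[0, 0, 25], [0, 0, 0], 1], [[0, 0, 28], [0, 0, 0], 1], [[0, 0, 31], [0, 0, 0], 1]]'

```text
time: 21.55
ee_pos: [0.5702, -0.2256, 0.2477]
tcp_rot: [180.0, 0.0, 112.0]
wrist_force: [-0.1, 0.3, -4.0]
opening: 0.0212
grasp_force: 59.3
```

Emit:
play_rows --increments '[[[0, 0, 2.5], [0, 0, 0], 1], [[0, 0, 5], [0, 0, 0], 1], [[0, 0, 7.5], [0, 0, 0], 1], [[0, 0, 10], [0, 0, 0], 1], [[0, 0, 13], [0, 0, 0], 1], [[0, 0, 17], [0, 0, 0], 1], [[0, 0, 21], [0, 0, 0], 1], [[0, 0, 25], [0, 0, 0], 1], [[0, 0, 27.5], [0, 0, 0], 1], [[0, 0, 28.5], [0, 0, 0], 1], [[0, 0, 28.5], [0, 0, 0], 1], [[0, 0, 28.5], [0, 0, 0], 1]]'

```text
time: 22.75
ee_pos: [0.5703, -0.2255, 0.2194]
tcp_rot: [180.0, 0.0, 112.0]
wrist_force: [-0.6, 0.7, -3.1]
opening: 0.0211
grasp_force: 59.4
```

```bash
sed -i 's/; print("grey".*$/; print("grey",len(q))/' chk.py; python3 chk.py; python3 - <<'E'
from h import *
np.set_printoptions(precision=4,suppress=True)
o=telemetry.get_obs(); pose=(o["ee_pos"],o["tcp_rot"]); z=np.load("s_now.npz"); d=z["d"]; P=np.zeros(d.shape+(3,)); P[d>0]=pts("side",d>0,d)
s=(d>0)&(np.hypot(P[...,0]-.5707,P[...,1]+.2252)<.06)&(P[...,2]>.085)&(P[...,2]<.118)
q=P[s]; t=q[np.hypot(q[:,0]-.5707,q[:,1]+.2252)>.018]; print("bail z away from hook",len(t),np.sort(t[:,2])[-8:],t[:,:2].mean(0))
T=R.from_euler("xyz",pose[1],degrees=True).inv().apply(t-pose[0]); print(np.median(T,0))
E
```

```text
22.75 (array([ 0.5703, -0.2255,  0.2194]), array([179.9931,   0.0079, 111.9899])) [-0.6167  0.719  -3.0624]
rim ring z 99% [0.0662 0.0669 0.068 ] centre ((568.677001953125, -226.79080200195312), 51.41645050048828)
grey 76
bail z away from hook 36 [0.1038 0.1039 0.105  0.1051 0.1053 0.1059 0.1077 0.1099] [ 0.5588 -0.2305]
[-0.0005 -0.0259  0.1213]
```

Pot is standing, spring unloaded. Backing out.

Emit:
play_rows --increments '[[[-2, 0, 0], [0, 0, 0], 1], [[-5, 0, 0], [0, 0, 0], 1], [[-9, 0, 0], [0, 0, 0], 1], [[-13, 0, 0], [0, 0, 0], 1], [[-17, 0, 0], [0, 0, 0], 1], [[-21, 0, 0], [0, 0, 0], 1], [[-26, 0, 0], [0, 0, 0], 1], [[-31, 0, 0], [0, 0, 0], 1], [[-36, 0, 0], [0, 0, 0], 1], [[-41, 0, 0], [0, 0, 0], 1], [[-45, 0, 0], [0, 0, 0], 1], [[-48, 0, 0], [0, 0, 0], 1], [[-50, 0, 0], [0, 0, 0], 1], [[-50, 0, 0], [0, 0, 0], 1]]'

```text
time: 24.2
ee_pos: [0.589, -0.2721, 0.2192]
tcp_rot: [-180.0, -0.0, 112.0]
wrist_force: [0.2, -0.5, -3.0]
opening: 0.0212
grasp_force: 59.4
```

```bash
python3 chk.py
```

```text
24.2 (array([ 0.589 , -0.2721,  0.2192]), array([-179.9945,   -0.0068,  111.9808])) [ 0.1952 -0.5336 -3.0443]
rim ring z 99% [0.0658 0.0674 0.0692] centre ((571.3274536132812, -232.63583374023438), 52.836273193359375)
grey 22
```

Emit:
play_rows --increments '[[[0, 0, -3], [0, 0, 0], 1], [[0, 0, -10], [0, 0, 0], 1], [[0, 0, -20], [0, 0, 0], 1], [[0, 0, -32], [0, 0, 0], 1], [[0, 0, -45], [0, 0, 0], 1], [[0, 0, -58], [0, 0, 0], 1], [[0, 0, -71], [0, 0, 0], 1], [[0, 0, -83], [0, 0, 0], 1], [[0, 0, -93], [0, 0, 0], 1], [[0, 0, -99], [0, 0, 0], 1], [[0, 0, -101], [0, 0, 0], 1], [[0, 0, -101], [0, 0, 0], 1]]'

```text
time: 25.45
ee_pos: [0.5891, -0.2719, 0.3206]
tcp_rot: [180.0, 0.0, 112.0]
wrist_force: [-0.1, 0.3, -1.6]
opening: 0.0211
grasp_force: 59.5
```

```bash
python3 chk.py; python3 -c "
from h import *
rel([.562,.1735,.32],88)"
```

```text
25.45 (array([ 0.5891, -0.2719,  0.3206]), array([179.9803,   0.0221, 111.989 ])) [-0.0548  0.2697 -1.6435]
rim ring z 99% [0.0655 0.0665 0.0674] centre ((568.2589111328125, -228.54330444335938), 51.132781982421875)
grey 0
shift [4.231e+02 1.417e+02 2.000e-01] turn [-1.000e-02 -1.000e-02  2.399e+01]
```

Planter is unmoved and unhooked. Carrying the scale back.

Emit:
play_rows --increments '[[[5, 2, 0], [0, 0, 0], 1], [[15, 5, 0], [0, 0, 1], 1], [[32, 11, 0], [0, 0, 2], 1], [[55, 18, 0], [0, 0, 3], 1], [[82, 27, 0], [0, 0, 5], 1], [[112, 37, 0], [0, 0, 6.5], 1], [[142, 47, 0], [0, 0, 8], 1], [[172, 57, 0], [0, 0, 10], 1], [[202, 67, 0], [0, 0, 12], 1], [[232, 77, 0], [0, 0, 13.5], 1], [[262, 87, 0], [0, 0, 15], 1], [[292, 97, 0], [0, 0, 17], 1], [[322, 107, 0], [0, 0, 18.5], 1], [[350, 117, 0], [0, 0, 20], 1], [[375, 125, 0], [0, 0, 21.5], 1], [[397, 133, 0], [0, 0, 23], 1], [[412, 138, 0], [0, 0, 23.5], 1], [[420, 141, 0], [0, 0, 24], 1], [[423, 142, 0], [0, 0, 24], 1], [[423, 142, 0], [0, 0, 24], 1]]'

```text
time: 27.5
ee_pos: [0.5621, 0.1734, 0.3201]
tcp_rot: [-180.0, 0.0, 88.0]
wrist_force: [-0.2, -0.5, -2.2]
opening: 0.0209
grasp_force: 59.4
```

```bash
python3 - <<'E'
from h import *
np.set_printoptions(precision=4,suppress=True)
o=telemetry.get_obs(); pose=(o["ee_pos"],o["tcp_rot"])
im,d=camera("wrist"); hsv=cv2.cvtColor(im,cv2.COLOR_RGB2HSV)
P=np.zeros(d.shape+(3,)); P[d>0]=pts("wrist",d>0,d,pose)
b=(hsv[...,0]>95)&(hsv[...,0]<125)&(hsv[...,1]>120)&(P[...,2]>.145)&(P[...,2]<.156)&(np.hypot(P[...,0]-.561,P[...,1]-.17)<.09)
q=P[b]; print("far upright",len(q),q.min(0),q.max(0),cv2.minAreaRect((q[:,:2]*1000).astype(np.float32)))
rel([.562,.1735,.20],88)
E
```

```text
far upright 1232 [0.5309 0.1306 0.1452] [0.5924 0.2275 0.1529] ((561.8372192382812, 177.9784698486328), (97.07494354248047, 58.12329864501953), 87.75150299072266)
shift [  0.4  -0.2 120.2] turn [-0.01  0.01 -0.01]
```

Emit:
play_rows --increments '[[[0, 0, 3], [0, 0, 0], 1], [[0, 0, 10], [0, 0, 0], 1], [[0, 0, 20], [0, 0, 0], 1], [[0, 0, 32], [0, 0, 0], 1], [[0, 0, 45], [0, 0, 0], 1], [[0, 0, 58], [0, 0, 0], 1], [[0, 0, 71], [0, 0, 0], 1], [[0, 0, 84], [0, 0, 0], 1], [[0, 0, 97], [0, 0, 0], 1], [[0, 0, 110], [0, 0, 0], 1], [[0, 0, 122], [0, 0, 0], 1], [[0, 0, 132], [0, 0, 0], 1], [[0, 0, 140], [0, 0, 0], 1], [[0, 0, 146], [0, 0, 0], 1], [[0, 0, 150], [0, 0, 0], 1], [[0, 0, 152], [0, 0, 0], 1], [[0, 0, 153.5], [0, 0, 0], 1], [[0, 0, 154], [0, 0, 0], 1], [[0, 0, 154], [0, 0, 0], 1]]'

```text
time: 29.45
ee_pos: [0.5624, 0.1736, 0.1665]
tcp_rot: [180.0, -0.0, 88.0]
wrist_force: [0.4, -0.3, -1.2]
opening: 0.0215
grasp_force: 59.5
```

Emit:
play_rows --increments '[[[0, 0, 0.4], [0, 0, 0], 1], [[0, 0, 0.8], [0, 0, 0], 1], [[0, 0, 0.8], [0, 0, 0], 1], [[0, 0, 0.8], [0, 0, 0], 0.65], [[0, 0, 0.8], [0, 0, 0], 0.5], [[0, 0, 0.8], [0, 0, 0], 0.3], [[0, 0, 0.8], [0, 0, 0], 0], [[0, 0, 0.8], [0, 0, 0], 0], [[0, 0, 0.8], [0, 0, 0], 0], [[0, 0, 0.8], [0, 0, 0], 0], [[0, 0, 0.8], [0, 0, 0], 0], [[0, 0, -3], [0, 0, 0], 0], [[0, 0, -12], [0, 0, 0], 0], [[0, 0, -25], [0, 0, 0], 0], [[0, 0, -40], [0, 0, 0], 0], [[0, 0, -57], [0, 0, 0], 0], [[0, 0, -72], [0, 0, 0], 0], [[0, 0, -82], [0, 0, 0], 0], [[0, 0, -85], [0, 0, 0], 0], [[0, 0, -85], [0, 0, 0], 0]]'

```text
time: 31.45
ee_pos: [0.5624, 0.1736, 0.2517]
tcp_rot: [180.0, -0.0, 88.0]
wrist_force: [0.2, 0.3, 0.5]
opening: 0.0857
grasp_force: 0.0
```

```bash
python3 - <<'E'
from h import *
np.set_printoptions(precision=4,suppress=True)
o=telemetry.get_obs(); pose=(o["ee_pos"],o["tcp_rot"]); print(o["time"],pose,o["opening"])
im,d=camera("wrist"); cv2.imwrite("pics/g.png",im[:,:,::-1]); hsv=cv2.cvtColor(im,cv2.COLOR_RGB2HSV)
P=np.zeros(d.shape+(3,)); P[d>0]=pts("wrist",d>0,d,pose)
s=(hsv[...,2]<70)&(hsv[...,1]<120)&(P[...,2]>.165)&(P[...,2]<.19)&(np.hypot(P[...,0]-.561,P[...,1]-.17)<.07)
q=P[s]; print(np.median(q,0),cv2.minAreaRect((q[:,:2]*1000).astype(np.float32)))
for a,b in((.12,.15),(.15,.18),(.18,.21),(.21,.24)):
  t=q[(q[:,1]>a)&(q[:,1]<b)&(abs(q[:,0]-.562)<.007)]; print(a,np.median(t[:,2]) if len(t) else None)
E
python3 chk.py
```

```text
31.45 (array([0.5624, 0.1736, 0.2517]), array([179.9628,  -0.0142,  87.9886])) 0.08569688246487843
[0.5619 0.1815 0.1782] ((561.59326171875, 175.22470092773438), (97.6864242553711, 21.919126510620117), 87.65242767333984)
0.12 0.17839409091539646
0.15 0.17841671675172174
0.18 0.17839429310656202
0.21 0.178040609097106
31.5 (array([0.5623, 0.1735, 0.251 ]), array([-179.9859,    0.0051,   87.9893])) [-0.094   0.3763 -0.6676]
rim ring z 99% [0.0657 0.0665 0.0675] centre ((567.9716796875, -230.06509399414062), 51.6121940612793)
grey 0
```

View pics/g.png

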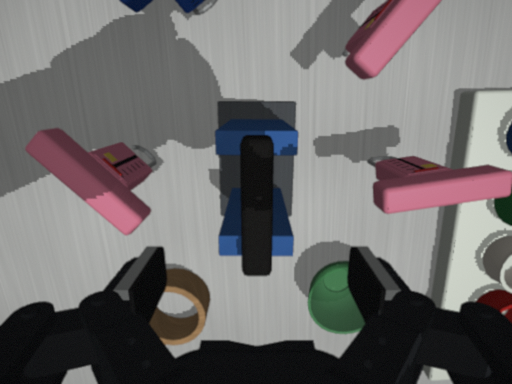

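The scale is back on both uprights (bar from (258,135) to (258,275)), level with its top at 178 mm, and the gripper is clear. Handing in.

```bash
python3 -c "
from workcell import workorder
print(workorder.job_done())"
```

```text
the job is handed in; nothing more can be done
None
```

I carried out every step and handed the job in at about 31.5 s (no verdict was shown): pull in the yellow zone about 12 mm by tool height, planter held about 11 mm up for 3 s and set back upright where it stood, scale level on its stand with the gripper clear.

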